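Engage the hand-drive key of a mobile bookshelf

TASK

The drive unit of a mobile library shelf has to be driven by hand: slide its steel shutter fully open by the orange grip, so that the socket is uncovered. Then take the blue T-handled key from its black holder, turn it until its splines mesh with the cross-shaped socket, slide it in and press it down against the spring until its round flange is fully home on the socket's face. The job finishes while you are still holding the key pressed home, so do not let go; leave the book, the mug and the screwdriver where they are.

Things in the scene. Friction and masses are not known exactly. Their poses are not given: they have to be found in the camera images.
- drive_unit: Grey fixed box, 150 (x) x 240 (y) x 75 mm high; origin at the centre of its underside, left or right of the key holder, yaw up to 0.35 rad either way. In its frame the socket is at x 0, y -60 mm; the shutter on top slides along +y between two rails 9 mm high at x = -44 and +44 mm. Green strips mark the open end, red strips the socket end.
- shutter (a joint): Travel of the shutter along the drive unit's +y: 0 shut (over the socket), 0.085 m fully open at its stop. Starts between 0 and 0.02. Stays where it is left; moving it takes about 2.5 N. The shutter is a bare steel plate 80 x 80 x 4 mm, whose upper face is 82.5 mm above the desk.
- shutter_grip (a point): Point in the orange grip block on the shutter, on its vertical middle line, about 104 mm above the desk, 12 mm below the top of the block (116 mm). The block is 36 mm along the drive unit's x, 16 mm along its y and 34 mm tall above the plate. Moves with the shutter; axes are parallel to the drive unit's.
- socket (a point): Centre of the cross-shaped socket in the top face (77 mm above the desk) of the round aluminium hub, 64 mm across. z up; x and y run along the slots, 10.5 mm wide and 35 mm end to end: the key fits every quarter turn. Hub angle up to 0.7 rad from the drive unit's, held by friction (0.3 N m), unmoved by light rubbing. The sprung clutch disc lies 28 mm below the face.
- clutch (a joint): Travel of the sprung black disc at the bottom of the socket, downward: 0 at rest, 0.012 m when the key's flange lies flat on the hub's face. The spring takes 6 N to start and 12 N at 0.012 m, so the key's own weight does not move it: the key resting in mesh stands 12 mm proud.
- holder: Fixed round black holder, foot 90 mm across and 6 mm thick, sleeve 56 mm across with a 38 mm bore, 55 mm high; origin at the centre of its underside. The key stands in it, its flange on the sleeve's rim.
- key: Key, about 0.2 kg, upright in the holder, yaw up to 0.9 rad. Origin: centre of the underside of its flange (48 mm across, 6 thick). Below: stem 40 mm long, four steel splines 8 mm thick with round ends, 32 mm across in all, on the key's +x, -x, +y, -y sides. Above: 14 mm shaft and blue T bar, 90 mm along x, 16 along y, 18 tall, middle 45 mm above the origin. z up.
- key_grip (a point): Middle of the blue T bar, 45 mm above the key's origin; axes as the key's. Grip here, fingers closing along the key's y.
- key_tip (a point): Lower end of the splined stem, on its axis, 40 mm below the key's origin.
- book: Bystander: blue book lying flat, 176 x 116 x 30 mm (x, y, z), loose; origin at the centre of its underside.
- mug: Bystander: white mug, 80 mm across, 90 mm tall, loose, handle on its +y side; origin at the centre of its underside.
- screwdriver: Bystander: screwdriver lying on the desk, loose; origin at its middle, underneath, x along it.
Not all that is in view belongs to the job. What is shaped like the key but yellow is not meant.

How it is judged (in metres and radians):
On the way, in this order (a step that is already met when the one before it is completed fails the run):
1. the shutter is slid fully open (value of joint shutter above 0.076 m), for 0.2 s.
2. the key stands in mesh in the socket, its flange less than 16 mm above the hub's face (value of joint shutter above 0.076 m and horizontal distance between key and socket below 0.004 m and angle between key's own z axis and vertical below 0.1 rad and z of key in the frame of socket below 0.016 m), for 0.1 s.
At the end, for the whole second after the job is handed in: The shutter is within 9 mm of its open stop; the key is upright (0.1 rad) and within 4 mm of the socket's axis, its flange within 3 mm of the hub's face, the sprung clutch pressed down more than 8.5 mm, and the fingers still on the key (more than 3 N), held so through the last second (value of joint shutter above 0.076 m and horizontal distance between key and socket below 0.004 m and angle between key's own z axis and vertical below 0.1 rad and z of key in the frame of socket below 0.003 m and value of joint clutch above 0.0085 m and contact force between the fingers and key above 3 N); the arm keeps its last pose, push and grip.
It fails at once if the book is shifted by more than 30 mm (distance of book from where it was at the start of the episode above 0.03 m).
It fails at once if the mug is shifted by more than 30 mm (distance of mug from where it was at the start of the episode above 0.03 m).
It fails at once if the screwdriver is shifted by more than 30 mm (distance of screwdriver from where it was at the start of the episode above 0.03 m).
It also fails if it takes over 54 s, if anything falls off the work surface, if the arm or the gripper's body presses on something with over 40 N, if the wrist force passes 120 N, or if a joint passes its speed limit or range.

ROBOT

A 6-joint arm with a two-finger parallel gripper is mounted at the origin on the work surface. World frame = base frame: x ahead of the robot, y to its left, z up, the work surface at z = 0. Lengths are in m, angles in degrees, forces in N, time in s.
With the tool pointing down it reaches from about 0.35 to 0.875 m from the base axis. Payload 4.2 kg.
Tool frame: the origin (TCP) lies on the centre line of the jaws, within the pads' length; the fingertips stand 19 mm ahead of it and the grasp point (between the pads) is the TCP; x points along the fingers, y is the direction in which the jaws open and shut, and the axes are right-handed (so a half turn about x gives the same grasp; the last joint's range is limited). The gripper opens to 87 mm and grips with 3 to 60 N. Pads are 19 mm wide; open, the fingers measure 117 mm over their backs; the gripper's body (75 mm by 190 mm) begins 51 mm behind the grasp point.
Start: joints at [79.217, 22.042, 0.453, 0, -68.411, -14.817], TCP at [0.27, 0.564, 0.221] pointing down, gripper open.
Joint ranges: [-179.83, 179.83], [-69.29, 118.12], [-61.27, 80.66], [-181.25, 117.63], [-171.15, -9.14], [-177.46, 177.46]. Speed limits (degrees/s): [159.86, 159.86, 180, 180, 180, 180].

INTERFACE

Orientations are given as a 3x3 rotation matrix whose columns are the frame's x, y, z axes.
In Python, from station import r, viewer, job, spotter gives the robot as it stands.
- The arm moves only by the tool play_rows, never from a script. Its argument "commands" is a list of rows, each an object of numbers: "fingers": the gripper command: -1 is fully open, 1 is shut, values between are in proportion; "tx", "ty", "tz": the shift along the tool's x, y, z normalised to -1 to 1, where 1 is 750 mm; "ax", "ay", "az": the turn, a rotation vector about the tool's x, y, z normalised to -1 to 1, where 1 is pi rad. In form: [{"fingers": .., "tx": .., "ty": .., "tz": .., "ax": .., "ay": .., "az": ..}, ...]. A call has 1 to 5 rows; each row is the pose to reach, as a shift and turn from the pose commanded when the call began, along the tool's axes at that moment, turning the shorter way round; what a row does not reach only later rows make up. A row lasts 1/12 s, in which the tool goes at most 41.7 mm and 7.16 degrees, less where a joint would pass 70% of its speed; a pose out of reach is approached as far as the arm can. A call with a number of a shift or a turn outside -1 to 1 is refused whole. A call with a gripper value outside its range is refused whole. The fingers move at their own pace and stop on an object; the grip force is fixed at half the most. Time passes only in rows, so rows that repeat a pose let the fingers close. It gives the time, the measured TCP pose, the force and the opening at its end, in the units of the state.
- r.sense(): the state, without advancing time (a new reading comes with each control period).
- viewer.capture(name): name is "side" or "top" or "wrist"; returns a dict with "image" (420x560x3 uint8, red, green, blue), "fx", "fy", "cx", "cy" (pixels), "R" (3x3) and "t" (3): a world point X has camera coordinates R X + t; the wrist camera has in their place "mount" (4x4, takes a point from camera to tool coordinates, whose origin is the TCP and whose axes are the tool frame's). Camera axes: x right, y down, z forward; pixel columns grow to the right and rows downward; lengths in m; the calibration is good to about 2 mm. A picture is of the moment at which its call begins: read the wrist's pose just before it. There is no depth.
- job.finish_job(): hands the job in, once; it reports no verdict.
Trained networks look in a picture, given as the dict that the camera call returned (one of the last four; its "shot" number tells which), for a name from the list of things; names that differ only in an ending like _2 or _b are one class to them, and where a whole thing is asked for, a point or a joint stands for the part that bears it (a point fixed in the world has none). Each returns a list of dicts, best first, with "score" (0 to 1); they miss things now and then, are a little off and sometimes report something else, mostly with a low value. They report only what shows in the picture. A call takes as long as a camera call. They do not tell look-alikes from the thing itself.
- spotter.find_in(name, picture): "uv" ([column, row] in pixels, amid what is visible of it).
- spotter.silhouettes(name, picture): "region" (420x560 bool, what is visible of it) and "uv" ([column, row] in pixels, amid what is visible of it).
The state is a dict: "time_s": time; "joints": joint angles; "joint_velocities": joint speeds; "effort": joint torques, N m; "tcp_pos": TCP position; "ee_rot": TCP orientation; "wrist_force": force on the tool from outside, world axes, zero at the start; "moment": the same for the moment, N m; "gripper_width": opening from 0.0 (shut) to 1.0 (fully open).
Only numpy, scipy, OpenCV 4.12 (cv2) and the standard library are available. Lean on these libraries where they do the work, as an engineer would, in place of code of your own. Each camera call takes 0.05 s, during which the arm holds its last target. There are 200 camera calls.

## Working session

There is one attempt and no reset: what is moved stays moved. The work goes in short steps, Python scripts to look and compute and a tool call to move; the robot and the scene stay as the last step left them, time stands still between calls to the robot, and variables do not carry over. Pictures are saved under pics/ and viewed, about 8 in all and at most 12, crops included, and the job is handed in when it is done.

Besides the shell and the picture viewer there is one more tool, called after "Request:" by a JSON object that holds its "method" and its "body", one argument or row to a line. play_rows: Moves the arm, as the interface text tells. Its arguments: {"type":"object","properties":{"commands":{"type":"array"}},"required":["commands"]}

```bash
mkdir -p pics; ls; cat > h.py <<'E'
import numpy as np, cv2
from station import r, viewer, job, spotter
def cap(n,save=None):
    s=r.sense(); p=viewer.capture(n)
    if n=='wrist':
        M=np.array(p['mount']); T=np.eye(4); T[:3,:3]=s['ee_rot']; T[:3,3]=s['tcp_pos']
        C=T@M; p['R']=C[:3,:3].T; p['t']=-C[:3,:3].T@C[:3,3]
    if save: cv2.imwrite('pics/'+save,cv2.cvtColor(p['image'],cv2.COLOR_RGB2BGR))
    return p
def ray(p,uv):
    R=np.array(p['R']);t=np.array(p['t'])
    d=R.T@np.array([(uv[0]-p['cx'])/p['fx'],(uv[1]-p['cy'])/p['fy'],1]); return -R.T@t,d
def atz(p,uv,z):
    o,d=ray(p,uv); return o+d*(z-o[2])/d[2]
def proj(p,X):
    c=np.array(p['R'])@np.array(X)+np.array(p['t']); return np.array([p['fx']*c[0]/c[2]+p['cx'],p['fy']*c[1]/c[2]+p['cy']])
def tri(obs):
    A=0;b=0
    for p,uv in obs:
        o,d=ray(p,uv); d=d/np.linalg.norm(d); P=np.eye(3)-np.outer(d,d); A=A+P;b=b+P@o
    return np.linalg.solve(A,b)
E
python3 - <<'E'
from h import *
s=r.sense(); print({k:np.round(v,3).tolist() for k,v in s.items()})
ps={n:cap(n) for n in('side','top')}
im=np.vstack([ps[n]['image'] for n in ps]); 
for n in ps: cv2.imwrite(f'pics/{n}0.png',cv2.cvtColor(ps[n]['image'],cv2.COLOR_RGB2BGR))
for n,p in ps.items():
    for k in ['drive_unit','shutter_grip','key','key_grip','holder','socket','book','mug','screwdriver']:
        f=spotter.find_in(k,p); print(n,k,[(np.round(x['uv']).tolist(),round(x['score'],2), np.round(atz(p,x['uv'],.1)[:2],3).tolist()) for x in f[:3]])
E
```

```text
pics
{'time_s': 0.0, 'joints': [79.218, 22.09, 0.38, -0.03, -68.411, -14.819], 'joint_velocities': [0.026, -0.073, -0.012, 0.045, -0.067, 0.042], 'effort': [0.0, -39.066, 18.74, 4.22, 0.011, -0.0], 'tcp_pos': [0.27, 0.563, 0.22], 'ee_rot': [[-0.001, -0.432, -0.902], [-0.002, -0.902, 0.432], [-1.0, 0.002, -0.0]], 'wrist_force': [-0.729, -0.184, 0.428], 'moment': [-0.006, -0.003, -0.04], 'gripper_width': 0.999}
side drive_unit [([260.0, 191.0], 0.93, [0.547, 0.053])]
side shutter_grip [([268.0, 241.0], 0.64, [0.55, -0.155])]
side key [([282.0, 279.0], 0.98, [0.575, -0.295]), ([216.0, 271.0], 0.83, [0.395, -0.249]), ([267.0, 235.0], 0.73, [0.551, -0.133])]
side key_grip [([266.0, 239.0], 0.86, [0.546, -0.148]), ([220.0, 269.0], 0.85, [0.406, -0.243]), ([284.0, 277.0], 0.74, [0.583, -0.29])]
side holder [([267.0, 256.0], 0.56, [0.541, -0.212])]
side socket []
side book [([251.0, 130.0], 0.55, [0.542, 0.368])]
side mug [([326.0, 214.0], 0.92, [0.742, -0.066])]
side screwdriver [([256.0, 358.0], 0.75, [0.485, -0.525])]
top drive_unit [([234.0, 217.0], 0.8, [0.543, 0.129])]
top shutter_grip [([248.0, 218.0], 0.78, [0.539, 0.084])]
top key [([344.0, 264.0], 0.54, [0.401, -0.213]), ([314.0, 214.0], 0.5, [0.556, -0.121]), ([358.0, 208.0], 0.48, [0.578, -0.261])]
top key_grip [([356.0, 207.0], 0.62, [0.581, -0.255]), ([345.0, 263.0], 0.58, [0.404, -0.216]), ([317.0, 218.0], 0.51, [0.544, -0.13])]
top holder [([314.0, 224.0], 0.91, [0.524, -0.122])]
top socket [([250.0, 214.0], 0.64, [0.552, 0.078])]
top book [([136.0, 220.0], 0.85, [0.527, 0.437])]
top mug [([285.0, 152.0], 0.96, [0.754, -0.027])]
top screwdriver []
```

```bash
python3 - <<'E'
import cv2,numpy as np
a=cv2.imread('pics/top0.png');b=cv2.imread('pics/side0.png')
x=cv2.resize(a[130:310,100:400],(800,480),interpolation=cv2.INTER_CUBIC);cv2.imwrite('pics/topc.png',x)
x=cv2.resize(b[110:380,130:430],(660,594),interpolation=cv2.INTER_CUBIC);cv2.imwrite('pics/sidec.png',x)
E
```

```text
(no output)
```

View pics/topc.png

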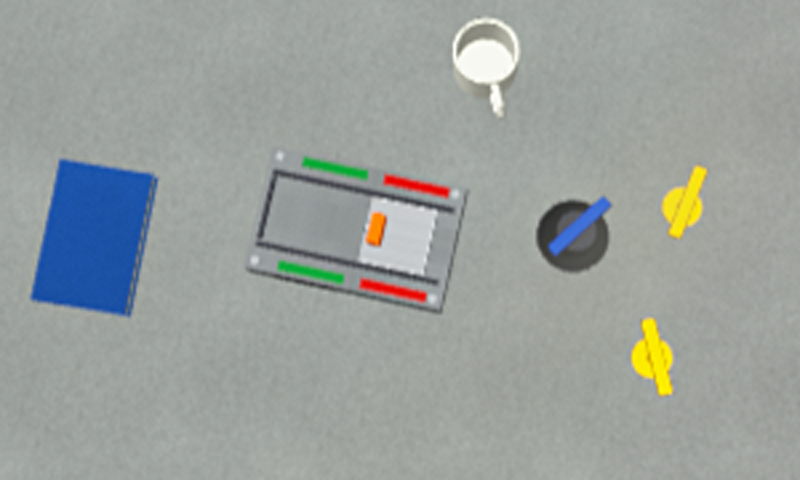

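View pics/sidec.png

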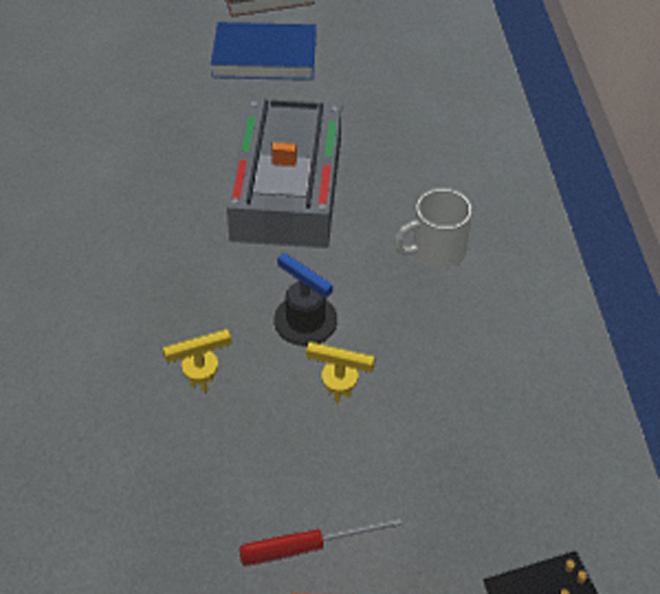

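The top view shows the blue T key in the black holder at about (317,215). The two yellow look-alikes are at (357,206) and (344,264), and they stand on the desk. Only the blue one fits the description. The orange grip is at about (241,216), and the open (green) end faces +y.

```bash
cat >> h.py <<'E'
def seg(p,which,near=None,rad=60):
    h=cv2.cvtColor(p['image'],cv2.COLOR_RGB2HSV); lo,hi={'orange':((5,150,120),(17,255,255)),'blue':((105,130,70),(125,255,255)),'red':((0,200,100),(3,255,255)),'green':((50,120,60),(75,255,255))}[which]
    m=cv2.inRange(h,lo,hi)
    if near is not None:
        k=np.zeros_like(m); cv2.circle(k,tuple(int(v) for v in near),rad,255,-1); m&=k
    n,l,st,c=cv2.connectedComponentsWithStats(m)
    o=[(st[i,4],c[i],cv2.minAreaRect(np.argwhere(l==i)[:,::-1].astype(np.float32))) for i in range(1,n) if st[i,4]>15]
    return sorted(o,key=lambda q:-q[0])
def axis(p,rect,z):
    """centre and long-axis angle in world at height z"""
    b=cv2.boxPoints(rect); w=np.array([atz(p,q,z) for q in b])[:,:2]
    e1=w[1]-w[0];e2=w[2]-w[1]; e=e1 if np.linalg.norm(e1)>np.linalg.norm(e2) else e2
    a=np.degrees(np.arctan2(e[1],e[0])); return w.mean(0),(a+90)%180-90,sorted([np.linalg.norm(e1),np.linalg.norm(e2)])
E
python3 - <<'E'
from h import *
t=cap('top');s=cap('side')
for c,nt,ns,z in (('orange',(241,216),(259,180),.116),('blue',(317,215),(268,233),.13)):
    a=seg(t,c,nt,40)[0];b=seg(s,c,ns,30)[0]
    print(c,a[0],a[1],b[0],b[1],'tri',tri([(t,a[1]),(s,b[1])]),axis(t,a[2],z))
for c in('red','green'):
    for q in seg(t,c,(235,217),60)[:2]: print(c,q[1],axis(t,q[2],.077))
E
```

```text
orange 63 [240.71428571 215.50793651] 36 [258.86111111 176.36111111] tri [0.54650474 0.107931   0.11415201] (array([0.54545003, 0.10805289]), np.float64(-12.360131896895297), [np.float64(0.016635362330284273), np.float64(0.03556721943152859)])
blue 144 [316.69444444 214.25      ] 177 [268.22033898 234.53672316] tri [ 0.55504135 -0.12959109  0.09859251] (array([ 0.55195428, -0.12715093]), np.float64(-47.099255414325725), [np.float64(0.015811147116352457), np.float64(0.08631137953221213)])
red [255.56060606 199.21212121] (array([0.60370182, 0.0639674 ]), np.float64(78.76695017316854), [np.float64(0.008581715720683187), np.float64(0.07604101138601174)])
red [246.93939394 238.3030303 ] (array([0.47819197, 0.08872505]), np.float64(78.46671398366857), [np.float64(0.00821990923476072), np.float64(0.07688910540575844)])
green [215.92941176 231.65882353] (array([0.4975878 , 0.18686352]), np.float64(78.89847611816577), [np.float64(0.010607504112894904), np.float64(0.07853314705854618)])
green [225.18072289 192.73493976] (array([0.62306428, 0.16207563]), np.float64(78.76600417344372), [np.float64(0.010635239098841199), np.float64(0.07879234487808574)])
```

```bash
cat >> h.py <<'E'
from scipy.spatial.transform import Rotation as Ro
def togo(x,y,z,yaw):
    """tool shift/turn (normalised) to have TCP at xyz, tool x down, tool y at yaw deg"""
    s=r.sense(); R=np.array(s['ee_rot']); a=np.radians(yaw)
    G=np.column_stack([[0,0,-1],[np.cos(a),np.sin(a),0],[np.sin(a),-np.cos(a),0]]) 
    G[:,2]=np.cross(G[:,0],G[:,1])
    d=R.T@(np.array([x,y,z])-s['tcp_pos']); w=Ro.from_matrix(R.T@G).as_rotvec()
    print('t',np.round(d/.75,4),'a',np.round(w/np.pi,4),'rows',np.ceil(max(np.linalg.norm(d)/.0417,np.degrees(np.linalg.norm(w))/7.16)),'yaw',round(np.degrees(np.arctan2(R[1,1],R[0,1])),2),'F',np.round(s['wrist_force'],1),'tcp',np.round(s['tcp_pos'],4))
E
python3 -c "
from h import *
togo(.545,.108,.23,-101.2)"
```

```text
t [-0.012   0.3895 -0.5931] a [-0.08 -0.   -0.  ] rows 13.0 yaw -115.6 F [ 0.5  1.4 -0.1] tcp [0.27   0.5636 0.2209]
```

Request:
{"method": "play_rows", "body": {
  "commands": [
    {"fingers": -1,"tx": -0.012,"ty": 0.39,"tz": -0.593,"ax": -0.08,"ay": 0,"az": 0},
    {"fingers": -1,"tx": -0.012,"ty": 0.39,"tz": -0.593,"ax": -0.08,"ay": 0,"az": 0},
    {"fingers": -1,"tx": -0.012,"ty": 0.39,"tz": -0.593,"ax": -0.08,"ay": 0,"az": 0},
    {"fingers": -1,"tx": -0.012,"ty": 0.39,"tz": -0.593,"ax": -0.08,"ay": 0,"az": 0},
    {"fingers": -1,"tx": -0.012,"ty": 0.39,"tz": -0.593,"ax": -0.08,"ay": 0,"az": 0}
  ]
}}

```text
time_s: 1.52
tcp_pos: [0.3781, 0.3835, 0.2247]
ee_rot: [[0.0, -0.193, -0.981], [0.0, -0.981, 0.193], [-1.0, -0.0, -0.0]]
wrist_force: [0.9, 0.5, 0.1]
gripper_width: 1.001
```

```bash
python3 -c "
from h import *
togo(.545,.108,.23,-101.2)"
```

```text
t [-0.0071  0.3174 -0.2894] a [ 0.0003 -0.0001  0.0001] rows 8.0 yaw -101.15 F [0.9 0.5 0.1] tcp [0.3781 0.3835 0.2247]
```

Request:
{"method": "play_rows", "body": {
  "commands": [
    {"fingers": -1,"tx": -0.007,"ty": 0.317,"tz": -0.289,"ax": 0,"ay": 0,"az": 0},
    {"fingers": -1,"tx": -0.007,"ty": 0.317,"tz": -0.289,"ax": 0,"ay": 0,"az": 0},
    {"fingers": -1,"tx": -0.007,"ty": 0.317,"tz": -0.289,"ax": 0,"ay": 0,"az": 0},
    {"fingers": -1,"tx": -0.007,"ty": 0.317,"tz": -0.289,"ax": 0,"ay": 0,"az": 0},
    {"fingers": -1,"tx": -0.007,"ty": 0.317,"tz": -0.289,"ax": 0,"ay": 0,"az": 0}
  ]
}}

```text
time_s: 1.93
tcp_pos: [0.486, 0.2051, 0.2283]
ee_rot: [[0.001, -0.194, -0.981], [0.001, -0.981, 0.194], [-1.0, -0.001, -0.001]]
wrist_force: [1.4, 0.7, -0.1]
gripper_width: 1.004
```

```bash
python3 -c "
from h import *
togo(.545,.108,.22,-101.2)"
```

```text
t [ 0.0111  0.1118 -0.1023] a [ 0.0001 -0.0002  0.0002] rows 3.0 yaw -101.17 F [ 1.4  0.7 -0.1] tcp [0.486  0.2051 0.2283]
```

Request:
{"method": "play_rows", "body": {
  "commands": [
    {"fingers": -1,"tx": 0.011,"ty": 0.112,"tz": -0.102,"ax": 0,"ay": 0,"az": 0},
    {"fingers": -1,"tx": 0.011,"ty": 0.112,"tz": -0.102,"ax": 0,"ay": 0,"az": 0},
    {"fingers": -1,"tx": 0.011,"ty": 0.112,"tz": -0.102,"ax": 0,"ay": 0,"az": 0},
    {"fingers": -1,"tx": 0.011,"ty": 0.112,"tz": -0.102,"ax": 0,"ay": 0,"az": 0},
    {"fingers": -1,"tx": 0.011,"ty": 0.112,"tz": -0.102,"ax": 0,"ay": 0,"az": 0}
  ]
}}

```text
time_s: 2.35
tcp_pos: [0.5445, 0.1081, 0.2192]
ee_rot: [[-0.001, -0.198, -0.98], [-0.0, -0.98, 0.198], [-1.0, 0.0, 0.001]]
wrist_force: [-0.0, -0.2, -0.1]
gripper_width: 1.002
```

```bash
python3 - <<'E'
from h import *
p=cap('wrist','w1.png')
for q in seg(p,'orange')[:3]: print(q[0],q[1],q[2],axis(p,q[2],.116))
togo(.545,.108,.104,-101.2)
E
```

```text
774 [277.30490956 208.04263566] ((277.5, 208.0), (44.0, 17.0), 90.0) (array([0.5493333 , 0.10711895]), np.float64(-10.878410773684493), [np.float64(0.014695206983466439), np.float64(0.04045299977785162)])
t [ 0.154   0.0013 -0.0016] a [-0.0005  0.0001 -0.    ] rows 3.0 yaw -101.29 F [0.8 0.3 0.7] tcp [0.5441 0.1092 0.2195]
```

View pics/w1.png

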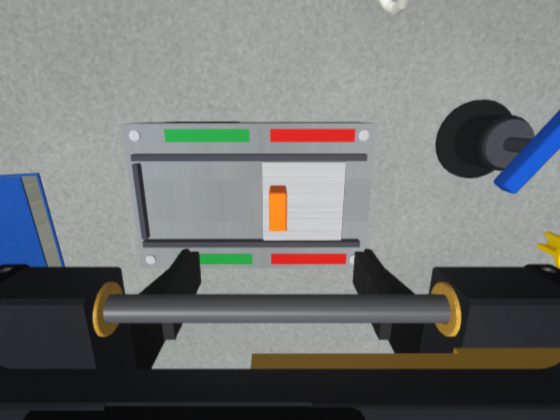

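The wrist view shows the grip at (277,208), squared up with the jaws, and the shutter plate covering the socket. Descending onto it now.

Request:
{"method": "play_rows", "body": {
  "commands": [
    {"fingers": -0.3,"tx": 0.15,"ty": 0.002,"tz": -0.004,"ax": 0,"ay": 0,"az": 0},
    {"fingers": -0.3,"tx": 0.15,"ty": 0.002,"tz": -0.004,"ax": 0,"ay": 0,"az": 0},
    {"fingers": -0.3,"tx": 0.15,"ty": 0.002,"tz": -0.004,"ax": 0,"ay": 0,"az": 0},
    {"fingers": 1,"tx": 0.15,"ty": 0.002,"tz": -0.004,"ax": 0,"ay": 0,"az": 0},
    {"fingers": 1,"tx": 0.15,"ty": 0.002,"tz": -0.004,"ax": 0,"ay": 0,"az": 0}
  ]
}}

```text
time_s: 2.82
tcp_pos: [0.546, 0.1084, 0.1067]
ee_rot: [[-0.002, -0.192, -0.981], [-0.002, -0.981, 0.192], [-1.0, 0.002, 0.002]]
wrist_force: [0.5, 0.4, 0.7]
gripper_width: 0.706
```

Request:
{"method": "play_rows", "body": {
  "commands": [
    {"fingers": 1,"tx": 0,"ty": 0,"tz": 0,"ax": 0,"ay": 0,"az": 0},
    {"fingers": 1,"tx": 0,"ty": 0,"tz": 0,"ax": 0,"ay": 0,"az": 0},
    {"fingers": 1,"tx": 0,"ty": 0,"tz": 0,"ax": 0,"ay": 0,"az": 0},
    {"fingers": 1,"tx": 0,"ty": 0,"tz": 0,"ax": 0,"ay": 0,"az": 0}
  ]
}}

```text
time_s: 3.15
tcp_pos: [0.5475, 0.1082, 0.1089]
ee_rot: [[0.003, -0.194, -0.981], [0.002, -0.981, 0.194], [-1.0, -0.002, -0.003]]
wrist_force: [0.7, -0.9, -0.1]
gripper_width: 0.407
```

Request:
{"method": "play_rows", "body": {
  "commands": [
    {"fingers": 1,"tx": 0,"ty": 0,"tz": 0,"ax": 0,"ay": 0,"az": 0},
    {"fingers": 1,"tx": 0,"ty": 0,"tz": 0,"ax": 0,"ay": 0,"az": 0},
    {"fingers": 1,"tx": 0,"ty": 0,"tz": 0,"ax": 0,"ay": 0,"az": 0},
    {"fingers": 1,"tx": 0,"ty": 0,"tz": 0,"ax": 0,"ay": 0,"az": 0},
    {"fingers": 1,"tx": 0,"ty": 0,"tz": 0,"ax": 0,"ay": 0,"az": 0}
  ]
}}

```text
time_s: 3.57
tcp_pos: [0.5467, 0.1074, 0.1075]
ee_rot: [[0.0, -0.194, -0.981], [-0.0, -0.981, 0.194], [-1.0, 0.0, -0.0]]
wrist_force: [-0.2, -1.3, 3.7]
gripper_width: 0.176
```

Request:
{"method": "play_rows", "body": {
  "commands": [
    {"fingers": 1,"tx": 0,"ty": -0.03,"tz": 0,"ax": 0,"ay": 0,"az": 0},
    {"fingers": 1,"tx": 0,"ty": -0.05,"tz": 0,"ax": 0,"ay": 0,"az": 0},
    {"fingers": 1,"tx": 0,"ty": -0.07,"tz": 0,"ax": 0,"ay": 0,"az": 0},
    {"fingers": 1,"tx": 0,"ty": -0.08,"tz": 0,"ax": 0,"ay": 0,"az": 0},
    {"fingers": 1,"tx": 0,"ty": -0.08,"tz": 0,"ax": 0,"ay": 0,"az": 0}
  ]
}}

```text
time_s: 3.98
tcp_pos: [0.5592, 0.1691, 0.1075]
ee_rot: [[0.002, -0.192, -0.981], [0.002, -0.981, 0.192], [-1.0, -0.002, -0.002]]
wrist_force: [-1.4, 3.3, 5.4]
gripper_width: 0.177
```

Request:
{"method": "play_rows", "body": {
  "commands": [
    {"fingers": 1,"tx": 0,"ty": -0.006,"tz": 0,"ax": 0,"ay": 0,"az": 0},
    {"fingers": 1,"tx": 0,"ty": -0.011,"tz": 0,"ax": 0,"ay": 0,"az": 0},
    {"fingers": 1,"tx": 0,"ty": -0.011,"tz": 0,"ax": 0,"ay": 0,"az": 0}
  ]
}}

```text
time_s: 4.23
tcp_pos: [0.5604, 0.1755, 0.1075]
ee_rot: [[0.001, -0.194, -0.981], [0.001, -0.981, 0.194], [-1.0, -0.001, -0.001]]
wrist_force: [-0.0, -0.7, 5.3]
gripper_width: 0.182
```

Request:
{"method": "play_rows", "body": {
  "commands": [
    {"fingers": 1,"tx": 0,"ty": -0.006,"tz": 0,"ax": 0,"ay": 0,"az": 0},
    {"fingers": 1,"tx": 0,"ty": -0.009,"tz": 0,"ax": 0,"ay": 0,"az": 0},
    {"fingers": 1,"tx": 0,"ty": -0.009,"tz": 0,"ax": 0,"ay": 0,"az": 0}
  ]
}}

```text
time_s: 4.48
tcp_pos: [0.5617, 0.1818, 0.1075]
ee_rot: [[0.001, -0.194, -0.981], [0.0, -0.981, 0.194], [-1.0, -0.0, -0.001]]
wrist_force: [0.2, -1.1, 5.9]
gripper_width: 0.177
```

Request:
{"method": "play_rows", "body": {
  "commands": [
    {"fingers": 1,"tx": 0,"ty": -0.004,"tz": 0,"ax": 0,"ay": 0,"az": 0},
    {"fingers": 1,"tx": 0,"ty": -0.006,"tz": 0,"ax": 0,"ay": 0,"az": 0},
    {"fingers": 1,"tx": 0,"ty": -0.006,"tz": 0,"ax": 0,"ay": 0,"az": 0}
  ]
}}

```text
time_s: 4.73
tcp_pos: [0.5617, 0.1824, 0.1074]
ee_rot: [[-0.003, -0.194, -0.981], [-0.006, -0.981, 0.194], [-1.0, 0.007, 0.002]]
wrist_force: [1.1, -10.7, 7.5]
gripper_width: 0.176
```

Request:
{"method": "play_rows", "body": {
  "commands": [
    {"fingers": 1,"tx": 0,"ty": -0.004,"tz": 0,"ax": 0,"ay": 0,"az": 0},
    {"fingers": 1,"tx": 0,"ty": -0.006,"tz": 0,"ax": 0,"ay": 0,"az": 0},
    {"fingers": 1,"tx": 0,"ty": -0.006,"tz": 0,"ax": 0,"ay": 0,"az": 0}
  ]
}}

```text
time_s: 4.98
tcp_pos: [0.5616, 0.1826, 0.1073]
ee_rot: [[-0.007, -0.195, -0.981], [-0.013, -0.981, 0.195], [-1.0, 0.014, 0.004]]
wrist_force: [1.5, -21.6, 9.1]
gripper_width: 0.182
```

Force climbs with no motion, so the shutter is at its stop. Unloading, releasing and lifting.

Request:
{"method": "play_rows", "body": {
  "commands": [
    {"fingers": 1,"tx": 0,"ty": 0.01,"tz": 0,"ax": 0,"ay": 0,"az": 0},
    {"fingers": -0.3,"tx": 0,"ty": 0.01,"tz": 0,"ax": 0,"ay": 0,"az": 0},
    {"fingers": -0.3,"tx": 0,"ty": 0.01,"tz": 0,"ax": 0,"ay": 0,"az": 0},
    {"fingers": -0.3,"tx": 0,"ty": 0.01,"tz": 0,"ax": 0,"ay": 0,"az": 0},
    {"fingers": -0.3,"tx": 0,"ty": 0.01,"tz": 0,"ax": 0,"ay": 0,"az": 0}
  ]
}}

```text
time_s: 5.4
tcp_pos: [0.5612, 0.1833, 0.1063]
ee_rot: [[-0.001, -0.194, -0.981], [-0.0, -0.981, 0.194], [-1.0, 0.0, 0.001]]
wrist_force: [0.2, 0.7, -0.3]
gripper_width: 0.399
```

Request:
{"method": "play_rows", "body": {
  "commands": [
    {"fingers": -1,"tx": -0.16,"ty": 0,"tz": 0,"ax": 0,"ay": 0,"az": 0},
    {"fingers": -1,"tx": -0.16,"ty": 0,"tz": 0,"ax": 0,"ay": 0,"az": 0},
    {"fingers": -1,"tx": -0.16,"ty": 0,"tz": 0,"ax": 0,"ay": 0,"az": 0},
    {"fingers": -1,"tx": -0.16,"ty": 0.1,"tz": 0,"ax": 0,"ay": 0,"az": 0},
    {"fingers": -1,"tx": -0.16,"ty": 0.1,"tz": 0,"ax": 0,"ay": 0,"az": 0}
  ]
}}

```text
time_s: 5.82
tcp_pos: [0.5479, 0.1102, 0.2295]
ee_rot: [[0.005, -0.191, -0.982], [0.003, -0.982, 0.191], [-1.0, -0.004, -0.004]]
wrist_force: [0.7, 0.3, -1.5]
gripper_width: 0.774
```

```bash
python3 -c "
from h import *
togo(.533,.075,.23,-101.2)"
```

```text
t [-0.0009  0.0499  0.0106] a [ 0.001  -0.0014  0.0012] rows 1.0 yaw -101.02 F [ 0.7  0.3 -1.5] tcp [0.5479 0.1102 0.2295]
```

```bash
python3 - <<'E'
from h import *
p=cap('wrist'); u=proj(p,[.539,.0665,.077]); print(u, 'cam',-p['R'].T@p['t'])
i=p['image'];x,y=int(u[0]),int(u[1]);c=i[y-75:y+75,x-100:x+100]
cv2.imwrite('pics/w2.png',cv2.resize(c[:,:,::-1],(800,600),interpolation=cv2.INTER_CUBIC)); print(x,y)
np.savez('w2.npz',image=i,**{k:p[k] for k in('fx','fy','cx','cy','R','t')})
for k in('socket','shutter','key'): print(k,[(np.round(f['uv'],1),f['score']) for f in spotter.find_in(k,p)[:3]])
E
```

```text
[320.94752059 200.97402955] cam [0.62854331 0.094875   0.39469864]
320 200
socket [(array([315.3, 200.3]), 0.91), (array([310.5, 201.1]), 0.34)]
shutter [(array([230.8, 197.5]), 0.72)]
key [(array([515. , 151.4]), 0.8), (array([551.2, 248. ]), 0.8)]
```

View pics/w2.png

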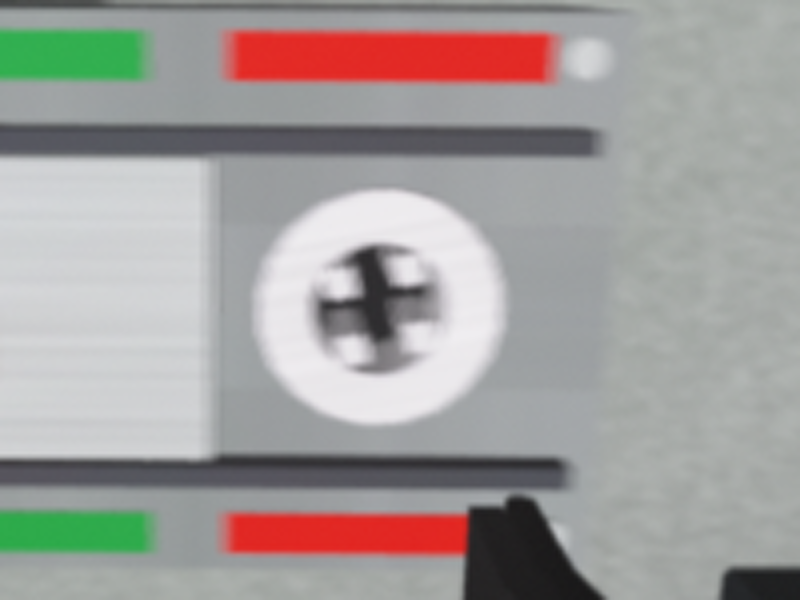

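Socket uncovered: hub at about (315,202), with the cross slightly rotated. One closer look from a second place for its centre, height and angle.

```bash
python3 -c "
from h import *
togo(.535,.062,.16,-101.2)"
```

```text
t [0.0894 0.0645 0.0032] a [-0.0002 -0.      0.0001] rows 2.0 yaw -101.24 F [-0.4 -0.3  0.3] tcp [0.5468 0.109  0.2271]
```

Request:
{"method": "play_rows", "body": {
  "commands": [
    {"fingers": -1,"tx": 0.089,"ty": 0.064,"tz": 0.003,"ax": 0,"ay": 0,"az": 0},
    {"fingers": -1,"tx": 0.089,"ty": 0.064,"tz": 0.003,"ax": 0,"ay": 0,"az": 0},
    {"fingers": -1,"tx": 0.089,"ty": 0.064,"tz": 0.003,"ax": 0,"ay": 0,"az": 0},
    {"fingers": -1,"tx": 0.089,"ty": 0.064,"tz": 0.003,"ax": 0,"ay": 0,"az": 0}
  ]
}}

```text
time_s: 6.35
tcp_pos: [0.5342, 0.0622, 0.1579]
ee_rot: [[-0.005, -0.194, -0.981], [-0.002, -0.981, 0.194], [-1.0, 0.003, 0.005]]
wrist_force: [0.2, 0.6, 0.5]
gripper_width: 0.995
```

```bash
cat >> h.py <<'E'
def rect(p,c,z,half,ppm=5):
    n=int(2*half*ppm); w=[[c[0]+sx*half/1e3,c[1]+sy*half/1e3,z] for sx,sy in((1,1),(1,-1),(-1,-1),(-1,1))]
    src=np.float32([proj(p,q) for q in w]); dst=np.float32([[0,0],[n,0],[n,n],[0,n]])  # up=+x, right=-y
    return cv2.warpPerspective(p['image'],cv2.getPerspectiveTransform(src,dst),(n,n),flags=cv2.INTER_CUBIC)
E
python3 - <<'E'
from h import *
q=np.load('w2.npz'); q={k:q[k] for k in q}
p=cap('wrist'); np.savez('w3.npz',image=p['image'],**{k:p[k] for k in('fx','fy','cx','cy','R','t')})
C=[.539,.0665]; res=[]; ims=[]
for P in(q,p):
    w=rect(P,C,.077,45); g=w.min(2); m=(g>200).astype(np.uint8)
    n,l,st,c=cv2.connectedComponentsWithStats(m)
    # component nearest centre w/ large area
    i=min((i for i in range(1,n) if st[i,4]>5000),key=lambda i:np.hypot(*(c[i]-225)))
    pts=np.argwhere(l==i)[:,::-1].astype(np.float32); hull=cv2.convexHull(pts); e=cv2.fitEllipse(hull); print('hub ellipse px@5/mm',e)
    cx,cy=e[0]; X=np.array([C[0]+(225-cy)/5e3, C[1]+(225-cx)/5e3,.077]); print('centre',X); res.append((P,proj(P,X)))
    ims.append(w)
T=tri(res); print('tri',T)
im=rect(p,T[:2],.077,25,12); 
# angle fit: darkness of cross on face plane
g=cv2.cvtColor(im,cv2.COLOR_RGB2GRAY).astype(float)
n=g.shape[0]; yy,xx=np.mgrid[:n,:n]; X=(n/2-yy)/12; Y=(n/2-xx)/12
best=[]
for a in np.arange(-45,45,1.):
  for dx in np.arange(-2,2.1,.5):
    for dy in np.arange(-2,2.1,.5):
      c,s=np.cos(np.radians(a)),np.sin(np.radians(a)); u=(X-dx)*c+(Y-dy)*s; v=-(X-dx)*s+(Y-dy)*c
      rr=np.hypot(u,v); ins=((abs(u)<5.25)|(abs(v)<5.25))&(rr<17.5); out=~ins&(rr<21)
      best.append((g[out].mean()-g[ins].mean(),a,dx,dy))
best.sort(reverse=True); print(best[:4]); 
_,a,dx,dy=best[0]
for k in range(2):
    th=np.radians(a+90*k)
    A=[(int(n/2-12*(dy+t*17.5*np.sin(th))),int(n/2-12*(dx+t*17.5*np.cos(th)))) for t in(-1,1)]; cv2.line(im,A[0],A[1],(255,0,0),1)
cv2.imwrite('pics/w3.png',im[:,:,::-1])
E
```

```text
hub ellipse px@5/mm ((191.0874481201172, 224.9014434814453), (312.3830871582031, 319.2148742675781), 117.20186614990234)
centre [0.53901971 0.07328251 0.077     ]
hub ellipse px@5/mm ((178.80709838867188, 220.7703857421875), (312.744140625, 314.8670349121094), 144.1427001953125)
centre [0.53984592 0.07573858 0.077     ]
tri [0.54311876 0.07422866 0.08942407]
[(np.float64(110.34718645143924), np.float64(0.0), np.float64(-2.0), np.float64(1.5)), (np.float64(110.21324332130494), np.float64(1.0), np.float64(-2.0), np.float64(1.5)), (np.float64(110.01504607823661), np.float64(-1.0), np.float64(-2.0), np.float64(1.5)), (np.float64(109.85491533219286), np.float64(2.0), np.float64(-2.0), np.float64(1.5))]
```

View pics/w3.png

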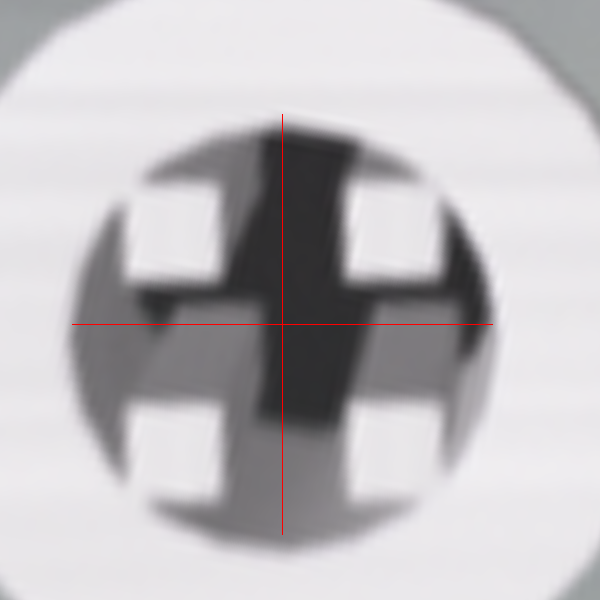

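The close view shows the cross clearly: slots lie along world x and y (hub angle about 0°, mod 90), centre near (0.540, 0.075). The pose readings are noisy, so I'll average a few shots and compare with the top camera.

```bash
cat >> h.py <<'E'
def sock(p,c=(.5396,.0750),z=.077):
    im=rect(p,c,z,20,12); g=cv2.cvtColor(im,cv2.COLOR_RGB2GRAY); n,l,st,ce=cv2.connectedComponentsWithStats((g>180).astype(np.uint8))
    k=[ce[i] for i in range(1,n) if 4000<st[i,4]<14000]
    if len(k)!=4: return None
    k=np.array(k); m=k.mean(0); a=np.degrees(np.arctan2(-(k-m)[:,0],-(k-m)[:,1]))%90-45
    return np.array([c[0]+(240-m[1])/12e3,c[1]+(240-m[0])/12e3,a.mean()])
E
python3 - <<'E'
from h import *
o=[]
for _ in range(8): o.append(sock(cap('wrist')))
o=np.array([x for x in o if x is not None]); print(np.round(o,4)); print('mean',o.mean(0))
tc=np.array([r.sense()['tcp_pos']]);
t=cap('top'); w=rect(t,(.5396,.075),.077,45,5); g=w.min(2); cv2.imwrite('pics/t3.png',w[:,:,::-1])
m=(g>200).astype(np.uint8); n,l,st,c=cv2.connectedComponentsWithStats(m)
for i in range(1,n):
    if st[i,4]>5000:
        e=cv2.fitEllipse(cv2.convexHull(np.argwhere(l==i)[:,::-1].astype(np.float32))); print('top',e,.5396+(225-e[0][1])/5e3,.075+(225-e[0][0])/5e3)
togo(.553,-.128,.24,-137)
E
```

```text
[]
mean nan
top ((193.30955505371094, 329.4159240722656), (81.04109954833984, 241.0165252685547), 100.8265151977539) 0.5187168151855468 0.0813380889892578
t [-0.1057  0.2451 -0.0721] a [ 0.199  -0.0002  0.0002] rows 6.0 yaw -101.17 F [-0.4 -0.7 -0.8] tcp [0.5357 0.0628 0.1608]<stdin>:4: RuntimeWarning: Mean of empty slice.
  ret = ret.dtype.type(ret / rcount)
```

```bash
sed -i 's/(g>180).astype(np.uint8))/cv2.erode((g>190).astype(np.uint8),np.ones((25,25))))/; s/4000<st\[i,4\]<14000/2000<st[i,4]<9000/' h.py
python3 - <<'E'
from h import *
o=[];tp=[]
for _ in range(6): tp.append(r.sense()['tcp_pos']); o.append(sock(cap('wrist')))
o=np.array([x for x in o if x is not None]); print(np.round(o,4)); print('mean',o.mean(0) if len(o) else 0, np.std(tp,axis=0))
E
```

```text
[]
mean 0 [8.69185161e-05 1.38564089e-04 1.32051759e-04]
```

```bash
python3 - <<'E'
from h import *
p=cap('wrist'); im=rect(p,(.5396,.075),.077,20,12); g=cv2.cvtColor(im,cv2.COLOR_RGB2GRAY)
for e in (15,31,41):
    n,l,st,ce=cv2.connectedComponentsWithStats(cv2.erode((g>190).astype(np.uint8),np.ones((e,e))))
    print(e,[(st[i,4],np.round(ce[i],1).tolist()) for i in range(1,n)])
print(r.sense()['tcp_pos'],r.sense()['ee_rot'][:,0])
E
```

```text
15 [(np.int32(99681), [249.1, 244.0])]
31 [(np.int32(66041), [263.9, 252.5]), (np.int32(3339), [345.3, 128.1]), (np.int32(3478), [123.0, 130.6]), (np.int32(3619), [124.7, 352.7])]
41 [(np.int32(52999), [262.8, 247.9]), (np.int32(2250), [345.3, 128.0]), (np.int32(2362), [123.2, 130.5]), (np.int32(2480), [124.8, 352.5]), (np.int32(2637), [346.4, 353.9])]
[0.53542191 0.06239382 0.16038273] [ 2.21763311e-05 -1.84093848e-05 -1.00000000e+00]
```

Socket at (0.5395, 0.0754), angle about 0°, from the four corner squares; the readings agree to under 1 mm. Now to the key.

```bash
sed -i 's/np.ones((25,25))/np.ones((41,41))/;s/2000<st/1500<st/' h.py; python3 -c "
from h import *
togo(.553,-.128,.21,-137)"
```

```text
t [-0.0662  0.2445 -0.0723] a [ 0.1989 -0.     -0.    ] rows 5.0 yaw -101.2 F [-0.1  0.3  0.4] tcp [0.5354 0.0624 0.1604]
```

Request:
{"method": "play_rows", "body": {
  "commands": [
    {"fingers": -1,"tx": -0.066,"ty": 0,"tz": 0,"ax": 0.199,"ay": 0,"az": 0},
    {"fingers": -1,"tx": -0.066,"ty": 0.244,"tz": -0.072,"ax": 0.199,"ay": 0,"az": 0},
    {"fingers": -1,"tx": -0.066,"ty": 0.244,"tz": -0.072,"ax": 0.199,"ay": 0,"az": 0},
    {"fingers": -1,"tx": -0.066,"ty": 0.244,"tz": -0.072,"ax": 0.199,"ay": 0,"az": 0},
    {"fingers": -1,"tx": -0.066,"ty": 0.244,"tz": -0.072,"ax": 0.199,"ay": 0,"az": 0}
  ]
}}

```text
time_s: 7.62
tcp_pos: [0.5506, -0.1048, 0.2094]
ee_rot: [[0.001, -0.735, -0.678], [0.0, -0.678, 0.735], [-1.0, -0.001, -0.0]]
wrist_force: [1.2, 0.3, -0.7]
gripper_width: 0.999
```

Request:
{"method": "play_rows", "body": {
  "commands": [
    {"fingers": -1,"tx": 0,"ty": 0.033,"tz": 0.04,"ax": 0,"ay": 0,"az": 0},
    {"fingers": -1,"tx": 0,"ty": 0.033,"tz": 0.04,"ax": 0,"ay": 0,"az": 0},
    {"fingers": -1,"tx": 0,"ty": 0.033,"tz": 0.04,"ax": 0,"ay": 0,"az": 0}
  ]
}}

```text
time_s: 7.87
tcp_pos: [0.5102, -0.0995, 0.2082]
ee_rot: [[-0.002, -0.733, -0.68], [-0.0, -0.68, 0.733], [-1.0, 0.002, 0.001]]
wrist_force: [0.6, 0.4, 1.0]
gripper_width: 0.997
```

```bash
python3 - <<'E'
from h import *
p=cap('wrist','w4.png')
for q in seg(p,'blue')[:3]: print(q[0],q[1],q[2],axis(p,q[2],.109))
print(spotter.find_in('key_grip',p)[:2]); np.savez('w4.npz',image=p['image'],**{k:p[k] for k in('fx','fy','cx','cy','R','t')})
togo(.553,-.128,.21,-137)
E
```

```text
2114 [264.65326395 148.82166509] ((264.0, 150.0), (108.0, 20.0), 90.0) (array([ 0.55494911, -0.13049577]), np.float64(-47.252167397533896), [np.float64(0.01567821781084553), np.float64(0.08780145191352749)])
[{'uv': [438.0, 187.9], 'score': 0.84}, {'uv': [345.1, 21.9], 'score': 0.73}]
t [-0.0006 -0.0123 -0.0655] a [ 0.     -0.0004  0.0004] rows 2.0 yaw -136.99 F [-0.2 -0.1 -0.1] tcp [ 0.5127 -0.0984  0.2095]
```

View pics/w4.png

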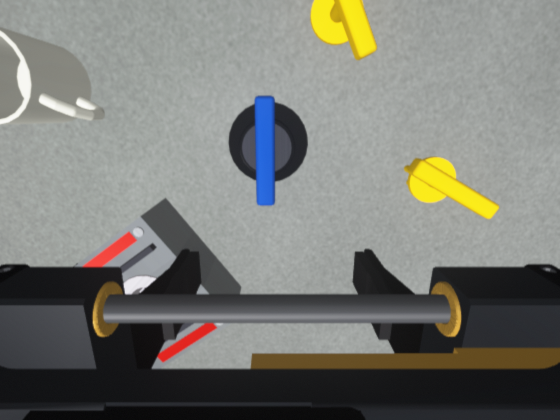

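The view confirms the blue key in the black holder at (264,149), its bar lined up with the jaws' approach. The yellow look-alikes at (345,22) and (440,188) stand clear of the fingers. Moving over the key and checking once more from lower.

```bash
python3 - <<'E'
from h import *
togo(.555,-.1305,.16,-137.2)
E
```

```text
t [ 0.0661 -0.0119 -0.0697] a [ 0.0012 -0.0004  0.0004] rows 2.0 yaw -136.99 F [-0.2 -0.1 -0.1] tcp [ 0.5127 -0.0984  0.2095]
```

Request:
{"method": "play_rows", "body": {
  "commands": [
    {"fingers": -1,"tx": 0.07,"ty": -0.012,"tz": -0.02,"ax": 0,"ay": 0,"az": 0},
    {"fingers": -1,"tx": 0.07,"ty": -0.012,"tz": -0.02,"ax": 0,"ay": 0,"az": 0},
    {"fingers": -1,"tx": 0.07,"ty": -0.012,"tz": -0.02,"ax": 0,"ay": 0,"az": 0},
    {"fingers": -1,"tx": 0.07,"ty": -0.012,"tz": -0.02,"ax": 0,"ay": 0,"az": 0}
  ]
}}

```text
time_s: 8.3
tcp_pos: [0.5297, -0.1026, 0.1563]
ee_rot: [[-0.0, -0.731, -0.683], [-0.001, -0.683, 0.731], [-1.0, 0.001, -0.0]]
wrist_force: [0.6, -0.2, 1.2]
gripper_width: 0.997
```

```bash
python3 - <<'E'
from h import *
q=np.load('w4.npz'); q={k:q[k] for k in q}
for _ in range(2): p=cap('wrist')
A=seg(q,'blue',(264,150),80)[0]; B=seg(p,'blue')[0]; print(B[0],B[1],B[2],axis(p,B[2],.109))
T=tri([(q,A[2][0]),(p,B[2][0])]); print('tri',T)
s=r.sense(); print('TCP px',proj(p,s['tcp_pos']))
togo(T[0],T[1],.10,-137.2)
E
```

```text
2908 [281.31224209 179.00275103] ((282.0, 181.0), (126.0, 24.0), 90.0) (array([ 0.55391893, -0.13130126]), np.float64(-45.988145333082), [np.float64(0.015509228332946729), np.float64(0.08775727787301807)])
tri [ 0.55638652 -0.13305769  0.11244479]
TCP px [279.08187449 265.81208827]
t [ 0.0773  0.0023 -0.0532] a [ 0.0015 -0.0007  0.0006] rows 2.0 yaw -136.94 F [-0.6 -0.1  0.4] tcp [ 0.5302 -0.1027  0.1579]
```

Request:
{"method": "play_rows", "body": {
  "commands": [
    {"fingers": -1,"tx": 0,"ty": 0.002,"tz": -0.049,"ax": 0.0015,"ay": 0,"az": 0},
    {"fingers": -1,"tx": 0.04,"ty": 0.002,"tz": -0.049,"ax": 0.0015,"ay": 0,"az": 0},
    {"fingers": -1,"tx": 0.077,"ty": 0.002,"tz": -0.049,"ax": 0.0015,"ay": 0,"az": 0},
    {"fingers": 1,"tx": 0.077,"ty": 0.002,"tz": -0.049,"ax": 0.0015,"ay": 0,"az": 0},
    {"fingers": 1,"tx": 0.077,"ty": 0.002,"tz": -0.049,"ax": 0.0015,"ay": 0,"az": 0}
  ]
}}

```text
time_s: 8.82
tcp_pos: [0.5528, -0.1311, 0.0991]
ee_rot: [[-0.001, -0.734, -0.679], [-0.001, -0.679, 0.734], [-1.0, 0.001, 0.0]]
wrist_force: [0.4, 0.7, 0.4]
gripper_width: 0.916
```

Request:
{"method": "play_rows", "body": {
  "commands": [
    {"fingers": 1,"tx": 0,"ty": 0,"tz": 0,"ax": 0,"ay": 0,"az": 0},
    {"fingers": 1,"tx": 0,"ty": 0,"tz": 0,"ax": 0,"ay": 0,"az": 0},
    {"fingers": 1,"tx": 0,"ty": 0,"tz": 0,"ax": 0,"ay": 0,"az": 0},
    {"fingers": 1,"tx": 0,"ty": 0,"tz": 0,"ax": 0,"ay": 0,"az": 0},
    {"fingers": 1,"tx": 0,"ty": 0,"tz": 0,"ax": 0,"ay": 0,"az": 0}
  ]
}}

```text
time_s: 9.23
tcp_pos: [0.5533, -0.1309, 0.0996]
ee_rot: [[0.002, -0.734, -0.679], [0.0, -0.679, 0.735], [-1.0, -0.001, -0.001]]
wrist_force: [0.3, -0.4, 0.3]
gripper_width: 0.557
```

Request:
{"method": "play_rows", "body": {
  "commands": [
    {"fingers": 1,"tx": 0,"ty": 0,"tz": 0,"ax": 0,"ay": 0,"az": 0},
    {"fingers": 1,"tx": 0,"ty": 0,"tz": 0,"ax": 0,"ay": 0,"az": 0},
    {"fingers": 1,"tx": 0,"ty": 0,"tz": 0,"ax": 0,"ay": 0,"az": 0},
    {"fingers": 1,"tx": 0,"ty": 0,"tz": 0,"ax": 0,"ay": 0,"az": 0}
  ]
}}

```text
time_s: 9.57
tcp_pos: [0.5528, -0.131, 0.0986]
ee_rot: [[-0.0, -0.735, -0.678], [-0.0, -0.678, 0.735], [-1.0, 0.0, 0.0]]
wrist_force: [-0.1, -0.0, 0.5]
gripper_width: 0.251
```

```bash
python3 - <<'E'
from h import *
p=cap('wrist','w5.png')
for q in seg(p,'blue')[:3]: print(q[0],q[1],q[2])
togo(.5543,-.131,.18,-137.2)
E
```

```text
3222 [277.32898821 239.71849783] ((277.0, 240.5), (107.0, 32.0), 90.0)
487 [277.25256674 331.67145791] ((277.0, 332.0), (18.0, 26.0), 90.0)
t [-0.1086 -0.0015 -0.0013] a [-0.0004  0.     -0.    ] rows 2.0 yaw -137.28 F [-0.  -0.8 -0.1] tcp [ 0.5528 -0.1311  0.0986]
```

Request:
{"method": "play_rows", "body": {
  "commands": [
    {"fingers": 1,"tx": 0,"ty": 0,"tz": 0,"ax": 0,"ay": 0,"az": 0},
    {"fingers": 1,"tx": 0,"ty": 0,"tz": 0,"ax": 0,"ay": 0,"az": 0},
    {"fingers": 1,"tx": 0,"ty": 0,"tz": 0,"ax": 0,"ay": 0,"az": 0},
    {"fingers": 1,"tx": 0,"ty": 0,"tz": 0,"ax": 0,"ay": 0,"az": 0}
  ]
}}

```text
time_s: 9.95
tcp_pos: [0.5527, -0.1311, 0.0985]
ee_rot: [[-0.0, -0.735, -0.678], [-0.0, -0.678, 0.735], [-1.0, 0.0, 0.0]]
wrist_force: [0.4, -1.1, -0.5]
gripper_width: 0.181
```

Request:
{"method": "play_rows", "body": {
  "commands": [
    {"fingers": 1,"tx": -0.02,"ty": 0,"tz": 0,"ax": 0,"ay": 0,"az": 0},
    {"fingers": 1,"tx": -0.06,"ty": 0,"tz": 0,"ax": 0,"ay": 0,"az": 0},
    {"fingers": 1,"tx": -0.11,"ty": 0,"tz": 0,"ax": 0,"ay": 0,"az": 0},
    {"fingers": 1,"tx": -0.11,"ty": 0,"tz": 0,"ax": 0,"ay": 0,"az": 0},
    {"fingers": 1,"tx": -0.11,"ty": 0,"tz": 0,"ax": 0,"ay": 0,"az": 0}
  ]
}}

```text
time_s: 10.37
tcp_pos: [0.5542, -0.1308, 0.1832]
ee_rot: [[0.005, -0.735, -0.678], [0.001, -0.678, 0.735], [-1.0, -0.004, -0.003]]
wrist_force: [-0.5, 0.3, -2.2]
gripper_width: 0.176
```

```bash
python3 - <<'E'
from h import *
p=cap('wrist','w6.png'); s=r.sense()
R=np.array(s['ee_rot']);t=np.array(s['tcp_pos'])
f=lambda c:proj(p,R@np.array(c)+t)
# bar top plane: tool x=-.009+off ; ends at tool z=+-.045
for q in seg(p,'blue')[:3]: print(q[0],q[1],q[2])
for off in(-.002,0,.002): print('x off',off,[np.round(f([-.009+off,0,z])).tolist() for z in(-.045,.045)],[np.round(f([.009+off,0,z])).tolist() for z in(-.045,.045)])
for k in('top','side'): 
    c=cap(k,k+'6.png'); print(k,proj(c,t),proj(c,t-[0,0,.085]))
togo(.5395,.0754,.2,-90)
E
```

```text
3243 [276.32747456 240.07955597] ((276.5, 240.5), (107.0, 31.0), 90.0)
490 [276.2755102  331.72040816] ((276.0, 332.0), (18.0, 26.0), 90.0)
x off -0.002 [[282.0, 195.0], [281.0, 343.0]] [[281.0, 187.0], [281.0, 324.0]]
x off 0 [[282.0, 194.0], [281.0, 341.0]] [[281.0, 187.0], [281.0, 322.0]]
x off 0.002 [[282.0, 193.0], [281.0, 339.0]] [[281.0, 186.0], [281.0, 320.0]]
top [319.3655118  211.78462213] [316.98720997 215.38880119]
side [267.38367696 216.37886967] [267.68813935 235.36503216]
t [-0.0273 -0.1746  0.213 ] a [-0.2628  0.0012 -0.0003] rows 7.0 yaw -137.31 F [ 0.9 -0.5 -2. ] tcp [ 0.5515 -0.1308  0.1794]
```

View pics/w6.png

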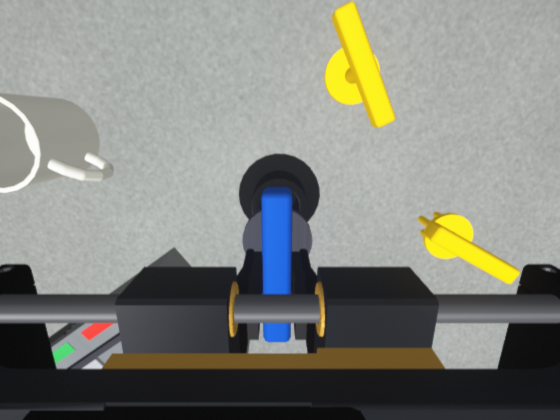

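```bash
python3 - <<'E'
from h import *
p=viewer.capture('wrist'); M=np.array(p['mount']); print(np.round(M,4),p['cx'],p['cy'],p['fx'])
def f(c):
    q=np.linalg.inv(M)@np.r_[c,1]; return np.round([p['fx']*q[0]/q[2]+p['cx'],p['fy']*q[1]/q[2]+p['cy'],q[2]],3).tolist()
print(f([-.009,0,-.045]),f([.009,0,-.045]),f([-.009,0,.045]))
for q in seg(p,'blue')[:2]: print(q[1:])
E
```

```text
[[ 5.000e-04 -2.952e-01  9.554e-01 -1.648e-01]
 [ 1.000e+00  2.000e-04 -5.000e-04 -1.500e-03]
 [-1.000e-04  9.554e-01  2.952e-01 -8.200e-02]
 [ 0.000e+00  0.000e+00  0.000e+00  1.000e+00]] 276.42941468585025 213.91516760197058 315.8482928413406
[279.516, 192.806, 0.16] [279.234, 185.374, 0.177] [279.067, 341.547, 0.186]
(array([276.33210105, 240.0853358 ]), ((276.5, 240.5), (107.0, 31.0), 90.0))
(array([276.2755102 , 331.72040816]), ((276.0, 332.0), (18.0, 26.0), 90.0))
```

```bash
python3 - <<'E'
from h import *
togo(.5392,.0739,.19,-90)
E
```

```text
t [-0.0142 -0.173   0.2119] a [-0.2628  0.0012 -0.0004] rows 7.0 yaw -137.3 F [ 0.6 -0.1 -2.6] tcp [ 0.5516 -0.1309  0.1792]
```

Request:
{"method": "play_rows", "body": {
  "commands": [
    {"fingers": 1,"tx": -0.014,"ty": -0.173,"tz": 0.212,"ax": -0.263,"ay": 0,"az": 0},
    {"fingers": 1,"tx": -0.014,"ty": -0.173,"tz": 0.212,"ax": -0.263,"ay": 0,"az": 0},
    {"fingers": 1,"tx": -0.014,"ty": -0.173,"tz": 0.212,"ax": -0.263,"ay": 0,"az": 0},
    {"fingers": 1,"tx": -0.014,"ty": -0.173,"tz": 0.212,"ax": -0.263,"ay": 0,"az": 0},
    {"fingers": 1,"tx": -0.014,"ty": -0.173,"tz": 0.212,"ax": -0.263,"ay": 0,"az": 0}
  ]
}}

```text
time_s: 10.98
tcp_pos: [0.5392, 0.0755, 0.1903]
ee_rot: [[-0.003, -0.193, -0.981], [-0.001, -0.981, 0.193], [-1.0, 0.001, 0.002]]
wrist_force: [1.2, 0.2, -1.9]
gripper_width: 0.179
```

```bash
python3 - <<'E'
from h import *
togo(.5392,.0739,.18,-90)
E
```

```text
t [ 0.0137  0.0021 -0.0005] a [-0.0618  0.0008 -0.0004] rows 2.0 yaw -101.12 F [ 1.2  0.2 -1.9] tcp [0.5392 0.0755 0.1903]
```

Request:
{"method": "play_rows", "body": {
  "commands": [
    {"fingers": 1,"tx": 0.0137,"ty": 0.002,"tz": -0.0005,"ax": -0.062,"ay": 0,"az": 0},
    {"fingers": 1,"tx": 0.0137,"ty": 0.002,"tz": -0.0005,"ax": -0.062,"ay": 0,"az": 0},
    {"fingers": 1,"tx": 0.0137,"ty": 0.002,"tz": -0.0005,"ax": -0.062,"ay": 0,"az": 0},
    {"fingers": 1,"tx": 0.0137,"ty": 0.002,"tz": -0.0005,"ax": -0.062,"ay": 0,"az": 0}
  ]
}}

```text
time_s: 11.32
tcp_pos: [0.5399, 0.0722, 0.1802]
ee_rot: [[-0.002, -0.007, -1.0], [-0.001, -1.0, 0.007], [-1.0, 0.001, 0.002]]
wrist_force: [0.3, -0.3, -0.7]
gripper_width: 0.182
```

```bash
python3 - <<'E'
from h import *
for _ in range(3):
    p=cap('wrist','w7.png'); togo(.5392,.0739,.13,-90)
i=p['image']; cv2.imwrite('pics/w7c.png',cv2.resize(i[100:400,130:430][:,:,::-1],(600,600),interpolation=cv2.INTER_CUBIC))
E
```

```text
t [ 0.0675 -0.0027  0.0012] a [-0.0024  0.0004 -0.0002] rows 2.0 yaw -90.43 F [-0.1  0.3 -2.3] tcp [0.5402 0.0719 0.1806]
t [ 0.0678 -0.0028  0.0015] a [-0.0024  0.0002 -0.0001] rows 2.0 yaw -90.43 F [ 0.5 -0.1 -2.6] tcp [0.5403 0.0718 0.1809]
t [ 0.0682 -0.0029  0.0016] a [-0.0024  0.0001 -0.0001] rows 2.0 yaw -90.43 F [-0.6  0.4 -2.6] tcp [0.5404 0.0717 0.1811]
```

View pics/w7c.png

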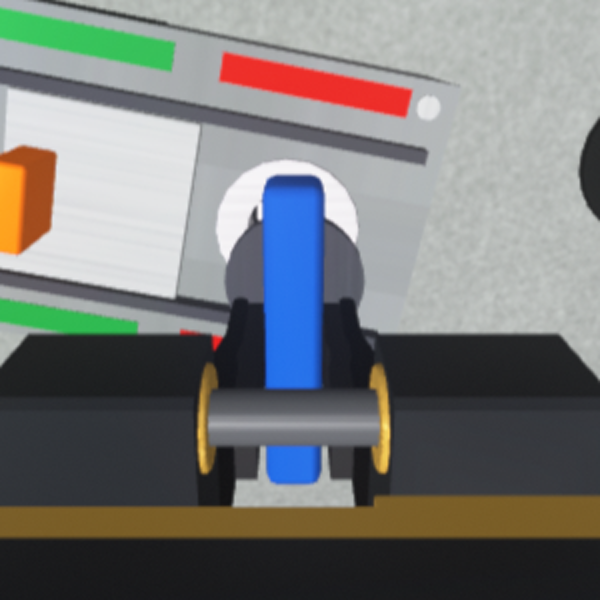

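```bash
sed -i "s/M=np.array(p\['mount'\]);/M=np.array(p['mount']); M[1,3]=0;/" h.py; python3 - <<'E'
from h import *
from scipy.optimize import least_squares
for _ in range(3):
    p=cap('wrist'); s=r.sense(); im=rect(p,(.5392,.0745),.077,45,8); g=im.min(2)
    # radial edge search from nominal centre, over the visible far arc
    pts=[]
    for th in np.radians(np.arange(-75,76,3)):   # angle from +x, toward +y
        rr=np.arange(20,40,.1); c=360-8*rr*np.sin(th); w=360-8*rr*np.cos(th)
        v=cv2.remap(g,c.astype(np.float32)[None],w.astype(np.float32)[None],1)[0].astype(float)
        k=np.where((v[:-1]>=200)&(v[1:]<200))[0]
        if len(k)and v[max(0,k[-1]-20):k[-1]].mean()>210: pts.append((rr[k[-1]]*np.cos(th),rr[k[-1]]*np.sin(th)))
    pts=np.array(pts); f=least_squares(lambda q:np.hypot(*(pts-q).T)-32,[0,0],loss='soft_l1',f_scale=.3)
    f2=least_squares(lambda q:np.hypot(*(pts-q[:2]).T)-q[2],[0,0,32],loss='soft_l1',f_scale=.3)
    C=np.array([.5392,.0745])+f.x/1e3; print(len(pts),'socket',C,f2.x,'rms',np.sqrt(2*f.cost/len(pts)),'tcp',s['tcp_pos'],'d',C-s['tcp_pos'][:2])
E
```

```text
51 socket [0.53912695 0.07496595] [ 0.53094669  0.45453381 31.50824006] rms 0.18335905535072367 tcp [0.54046568 0.07174235 0.18126856] d [-0.00133873  0.00322361]
51 socket [0.53914315 0.07501716] [ 0.52452002  0.49174591 31.52602907] rms 0.17580752440575823 tcp [0.54048726 0.07173939 0.18135806] d [-0.00134412  0.00327777]
51 socket [0.53914116 0.07496611] [ 0.50710944  0.45252389 31.53732634] rms 0.1757507050996245 tcp [0.54048216 0.07179268 0.18141289] d [-0.001341    0.00317342]
```

```bash
python3 - <<'E'
from h import *
togo(.5394,.0746,.164,-90)
E
```

```text
t [ 0.0232 -0.0037  0.0015] a [-0.0022 -0.      0.    ] rows 1.0 yaw -90.39 F [ 0.  -0.6 -1.9] tcp [0.5405 0.0718 0.1814]
```

Request:
{"method": "play_rows", "body": {
  "commands": [
    {"fingers": 1,"tx": 0.01,"ty": -0.0037,"tz": 0.0015,"ax": -0.0022,"ay": 0,"az": 0},
    {"fingers": 1,"tx": 0.023,"ty": -0.0037,"tz": 0.0015,"ax": -0.0022,"ay": 0,"az": 0},
    {"fingers": 1,"tx": 0.023,"ty": -0.0037,"tz": 0.0015,"ax": -0.0022,"ay": 0,"az": 0},
    {"fingers": 1,"tx": 0.023,"ty": -0.0037,"tz": 0.0015,"ax": -0.0022,"ay": 0,"az": 0}
  ]
}}

```text
time_s: 11.95
tcp_pos: [0.5385, 0.0747, 0.1629]
ee_rot: [[-0.002, 0.001, -1.0], [-0.001, -1.0, -0.001], [-1.0, 0.001, 0.002]]
wrist_force: [0.5, -1.2, -2.6]
gripper_width: 0.178
```

```bash
python3 - <<'E'
from h import *
for _ in range(2): cap('top'); togo(.5394,.0746,.155,-90)
E
```

```text
t [ 0.0114  0.0004 -0.0005] a [ 0.0005  0.0003 -0.0002] rows 1.0 yaw -89.91 F [ 0.2 -0.4 -2.3] tcp [0.5391 0.0749 0.1635]
t [ 0.0119  0.0005 -0.0001] a [ 0.0005  0.0001 -0.0001] rows 1.0 yaw -89.91 F [-0.4 -0.1 -2.1] tcp [0.5393 0.075  0.164 ]
```

Lowering in small steps, watching the force.

Request:
{"method": "play_rows", "body": {
  "commands": [
    {"fingers": 1,"tx": 0.004,"ty": 0,"tz": 0,"ax": 0,"ay": 0,"az": 0},
    {"fingers": 1,"tx": 0.008,"ty": 0,"tz": 0,"ax": 0,"ay": 0,"az": 0},
    {"fingers": 1,"tx": 0.008,"ty": 0,"tz": 0,"ax": 0,"ay": 0,"az": 0}
  ]
}}

```text
time_s: 12.3
tcp_pos: [0.5388, 0.0749, 0.1575]
ee_rot: [[-0.001, 0.001, -1.0], [-0.0, -1.0, -0.001], [-1.0, 0.0, 0.001]]
wrist_force: [-1.0, 0.4, -1.6]
gripper_width: 0.18
```

Request:
{"method": "play_rows", "body": {
  "commands": [
    {"fingers": 1,"tx": 0.003,"ty": 0,"tz": 0,"ax": 0,"ay": 0,"az": 0},
    {"fingers": 1,"tx": 0.006,"ty": 0,"tz": 0,"ax": 0,"ay": 0,"az": 0},
    {"fingers": 1,"tx": 0.006,"ty": 0,"tz": 0,"ax": 0,"ay": 0,"az": 0}
  ]
}}

```text
time_s: 12.55
tcp_pos: [0.5389, 0.0749, 0.1531]
ee_rot: [[-0.001, 0.001, -1.0], [-0.0, -1.0, -0.001], [-1.0, 0.0, 0.001]]
wrist_force: [0.5, 0.2, -1.8]
gripper_width: 0.181
```

The tip is about 7 mm below the face with no contact force, so it is in mesh. Continuing.

Request:
{"method": "play_rows", "body": {
  "commands": [
    {"fingers": 1,"tx": 0.008,"ty": 0,"tz": 0,"ax": 0,"ay": 0,"az": 0},
    {"fingers": 1,"tx": 0.016,"ty": 0,"tz": 0,"ax": 0,"ay": 0,"az": 0},
    {"fingers": 1,"tx": 0.022,"ty": 0,"tz": 0,"ax": 0,"ay": 0,"az": 0},
    {"fingers": 1,"tx": 0.025,"ty": 0,"tz": 0,"ax": 0,"ay": 0,"az": 0},
    {"fingers": 1,"tx": 0.025,"ty": 0,"tz": 0,"ax": 0,"ay": 0,"az": 0}
  ]
}}

```text
time_s: 12.97
tcp_pos: [0.5388, 0.0749, 0.1339]
ee_rot: [[-0.002, 0.001, -1.0], [-0.001, -1.0, -0.001], [-1.0, 0.001, 0.002]]
wrist_force: [-0.1, -1.0, -1.4]
gripper_width: 0.179
```

Request:
{"method": "play_rows", "body": {
  "commands": [
    {"fingers": 1,"tx": 0.003,"ty": 0,"tz": 0,"ax": 0,"ay": 0,"az": 0},
    {"fingers": 1,"tx": 0.006,"ty": 0,"tz": 0,"ax": 0,"ay": 0,"az": 0},
    {"fingers": 1,"tx": 0.009,"ty": 0,"tz": 0,"ax": 0,"ay": 0,"az": 0},
    {"fingers": 1,"tx": 0.009,"ty": 0,"tz": 0,"ax": 0,"ay": 0,"az": 0}
  ]
}}

```text
time_s: 13.3
tcp_pos: [0.5399, 0.0751, 0.1293]
ee_rot: [[0.002, 0.002, -1.0], [-0.0, -1.0, -0.002], [-1.0, 0.0, -0.002]]
wrist_force: [-1.2, -0.1, 3.9]
gripper_width: 0.178
```

Request:
{"method": "play_rows", "body": {
  "commands": [
    {"fingers": 1,"tx": 0.004,"ty": 0,"tz": 0,"ax": 0,"ay": 0,"az": 0},
    {"fingers": 1,"tx": 0.008,"ty": 0,"tz": 0,"ax": 0,"ay": 0,"az": 0},
    {"fingers": 1,"tx": 0.01,"ty": 0,"tz": 0,"ax": 0,"ay": 0,"az": 0},
    {"fingers": 1,"tx": 0.01,"ty": 0,"tz": 0,"ax": 0,"ay": 0,"az": 0}
  ]
}}

```text
time_s: 13.63
tcp_pos: [0.54, 0.0751, 0.1227]
ee_rot: [[0.002, 0.003, -1.0], [-0.0, -1.0, -0.003], [-1.0, 0.0, -0.002]]
wrist_force: [-2.7, -0.6, 9.9]
gripper_width: 0.176
```

Request:
{"method": "play_rows", "body": {
  "commands": [
    {"fingers": 1,"tx": 0.002,"ty": 0,"tz": 0,"ax": 0,"ay": 0,"az": 0},
    {"fingers": 1,"tx": 0.003,"ty": 0,"tz": 0,"ax": 0,"ay": 0,"az": 0},
    {"fingers": 1,"tx": 0.003,"ty": 0,"tz": 0,"ax": 0,"ay": 0,"az": 0},
    {"fingers": 1,"tx": 0.003,"ty": 0,"tz": 0,"ax": 0,"ay": 0,"az": 0}
  ]
}}

```text
time_s: 13.97
tcp_pos: [0.5402, 0.0751, 0.1212]
ee_rot: [[0.003, 0.003, -1.0], [-0.0, -1.0, -0.003], [-1.0, 0.0, -0.003]]
wrist_force: [-3.8, 0.2, 10.8]
gripper_width: 0.179
```

Request:
{"method": "play_rows", "body": {
  "commands": [
    {"fingers": 1,"tx": 0.002,"ty": 0,"tz": 0,"ax": 0,"ay": 0,"az": 0},
    {"fingers": 1,"tx": 0.002,"ty": 0,"tz": 0,"ax": 0,"ay": 0,"az": 0},
    {"fingers": 1,"tx": 0.002,"ty": 0,"tz": 0,"ax": 0,"ay": 0,"az": 0}
  ]
}}

```text
time_s: 14.22
tcp_pos: [0.5402, 0.075, 0.1204]
ee_rot: [[0.003, 0.003, -1.0], [-0.0, -1.0, -0.003], [-1.0, 0.0, -0.003]]
wrist_force: [-6.0, 0.4, 15.0]
gripper_width: 0.179
```

Request:
{"method": "play_rows", "body": {
  "commands": [
    {"fingers": 1,"tx": 0.002,"ty": 0,"tz": 0,"ax": 0,"ay": 0,"az": 0},
    {"fingers": 1,"tx": 0.002,"ty": 0,"tz": 0,"ax": 0,"ay": 0,"az": 0},
    {"fingers": 1,"tx": 0.002,"ty": 0,"tz": 0,"ax": 0,"ay": 0,"az": 0}
  ]
}}

```text
time_s: 14.47
tcp_pos: [0.5403, 0.075, 0.1204]
ee_rot: [[0.004, 0.004, -1.0], [-0.001, -1.0, -0.004], [-1.0, 0.001, -0.004]]
wrist_force: [-7.9, -0.4, 23.0]
gripper_width: 0.18
```

The TCP stopped at 0.1204 while the force rose to 23 N (the spring alone accounts for about 10 N net), so the flange is home. One last visual check.

```bash
python3 - <<'E'
from h import *
p=cap('side');u=proj(p,[.5395,.075,.085]);x,y=map(int,u)
a=cv2.resize(p['image'][y-40:y+40,x-50:x+50],(800,600)[::1],interpolation=cv2.INTER_CUBIC)[:, :]
w=cap('wrist')['image'][90:350,140:420]
cv2.imwrite('pics/end.png',np.hstack([cv2.resize(a,(400,370)),cv2.resize(w,(400,370))])[:,:,::-1])
togo(.5394,.0746,.1205,-90)
E
```

```text
t [-0.0001  0.0005  0.0012] a [ 0.0011 -0.0013 -0.0001] rows 1.0 yaw -89.8 F [-8.4 -0.4 23.2] tcp [0.5403 0.075  0.1204]
```

View pics/end.png

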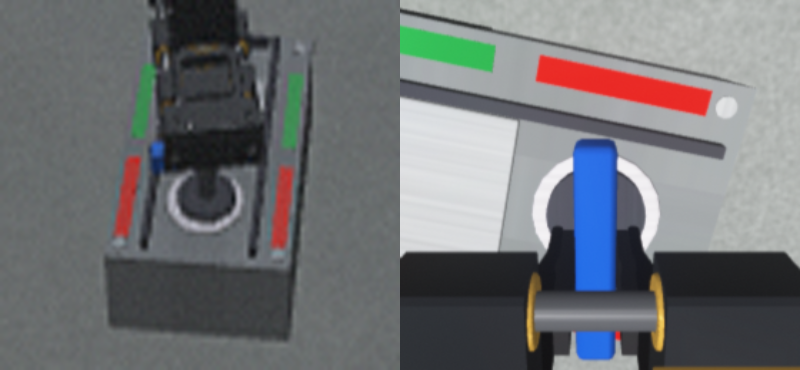

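The flange sits flat and concentric on the hub, the key is held, and the shutter is clear of it. Handing in.

```bash
python3 -c "
from h import *
print(job.finish_job()); print(r.sense()['wrist_force'],r.sense()['tcp_pos'])"
```

```text
the job is handed in; nothing more can be done
None
the job is handed in; nothing more can be done
```

I slid the shutter to its stop and took the blue key from its holder. I turned it to the hub's slots, lowered it into mesh without contact force, and pressed it home. I handed the job in at about 14.6 s with the key still gripped; no verdict was given.

**Last checks**
- **Shutter:** it stopped moving while the push force rose to about 22 N, and it still showed open in the last wrist picture.
- **Key:** the tool stopped at z 0.1204 m (0.1205 m expected) while the downward force rose to 23 N. The flange looked flat and concentric on the hub in the side and wrist views.
- **Grip:** the opening read about 0.18, which matches the 16 mm bar.

**What disagreed**
- **Camera calibration:** the wrist camera's lateral offset was about 1.5 mm out. I corrected it using the gripped bar.
- **Socket position:** my estimates of its y position spread over about 1 mm, within the fit's clearance.
- **Side load:** about 8 N sideways remained on the pressed key.
- **Bystanders:** I did not re-measure the book, mug and screwdriver at the end. The arm never came near them.

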